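# Mount the bench timer on its stand by the keyhole slot

## Robot

A 6-joint arm with a two-finger parallel gripper is mounted at the origin on a cart in front of the work surface, level with it; the furniture and walls round the work are solid. World frame = base frame: x ahead of the robot, y to its left, z up, the work surface at z = 0. Lengths are in m, angles in rad, forces in N, time in s.
With the tool pointing down it reaches from about 0.25 to 0.775 m from the base axis. Payload 4 kg.
Tool frame: the origin (TCP) lies midway between the tips of the shut fingers; the grasp point (between the pads) lies 19 mm behind it (robot.tcp_to_grasp is the distance from the TCP to the grasp point, in m); z points along the fingers, y is the line along which they close (so a half turn about z gives the same grasp; the last joint's range is limited). The gripper opens to 94 mm and grips with 3 to 60 N. Pads are 16 mm wide; open, the fingers measure 119 mm over their backs; the gripper's body (75 mm by 177 mm) begins 78 mm behind the grasp point.
Start: joints at [1.245, 0.087, 1.371, -0, 1.684, -0.103], TCP at [0.122, 0.536, 0.206] pointing down, gripper open.
Joint ranges: [-3.1, 3.1], [-0.76, 2.03], [0.27, 2.55], [-1.08, 4.22], [0.17, 2.65], [-2.57, 2.57]. Speed limits (rad/s): [2.79, 2.79, 3.14, 3.14, 3.14, 3.14].

## Interface

Orientations are given as [roll, pitch, yaw] about the fixed x, y, z axes, in that order (R = Rz(yaw) Ry(pitch) Rx(roll)).
In Python, from bench import robot, viewer gives the robot as it stands. The module is installed in compiled form; this text tells all that it offers.
- The arm moves only by the shell command python3 -m handwheel 'ROWS' [OPENING]. ROWS is JSON, a list of rows, each a list of 6 numbers: the shift along the tool's x, y, z in units of 0.2 m (1.0 is 0.2 m), then the turn, a rotation vector about the tool's x, y, z in units of 30 degrees (1.0 is 30 degrees). In form: [[x, y, z, wx, wy, wz], ...]. A call has 1 to 10 rows; each row is the pose to reach, as a shift and turn from the pose commanded when the call began, along the tool's axes at that moment; what a row does not reach only later rows make up. A row lasts 1/12 s, in which the tool goes at most 41.7 mm and 7.16 degrees, less where a joint would pass 70% of its speed; a pose out of reach is approached as far as the arm can. A call with a number of a shift or a turn outside -1 to 1 is refused whole. A call with a gripper value outside its range is refused whole. OPENING is the gripper's target within -1 to 1 (shut at 1, half-way at 0, fully open at -1), set as the call begins (- or left out, the last holds). The fingers move at their own pace and stop on an object; the grip force is fixed at half the most. Time passes only in rows, so rows that repeat a pose let the fingers close. It gives the time, the measured TCP pose, the force, the opening and the grip force at its end, in the units of the state.
- robot.get_obs(): the state, without advancing time (a new reading comes with each control period).
- viewer.snapshot(name): name is "scene" or "top" or "wrist"; returns the picture (384x512x3 uint8, red, green, blue); there is no depth.
- viewer.calibration(name): a dict with "fx", "fy", "cx", "cy" (pixels), "R" (3x3) and "t" (3): a world point X has camera coordinates R X + t. Camera axes: x right, y down, z forward; pixel columns grow to the right and rows downward; lengths in m; the calibration is good to about 2 mm. A picture is of the moment at which its call begins: read the wrist's pose just before it. calibration takes no time and is no camera call; for the wrist camera it gives the pose at the moment of the call.
- robot.close_job(): hands the job in; it is judged then, once.
The state is a dict: "time": time; "joint_positions": joint angles; "qvel": joint speeds; "joint_torque": joint torques, N m; "tool_pos": TCP position; "ee_rot": TCP orientation; "wrist_force": force on the tool from outside, world axes, zero at the start; "wrist_torque": the same for the moment, N m; "width": finger opening in m; "finger_force": force on a finger pad.
Only numpy, scipy, OpenCV 4.12 (cv2) and the standard library are available. Lean on these libraries where they do the work, as an engineer would, in place of code of your own. Each camera call takes 0.05 s, during which the arm holds its last target. There are 200 camera calls.

## Task

Mount the bench timer on its sloping stand: pick up the timer's metal plate by its black grip bar, slip the wide part of the keyhole over the headed stud, press the plate down against the sprung board and slide it straight down the slope until the slot stops on the stud, then let go so that it springs up and the head sits locked in the sunk seat, the plate lying straight on the stand. The stud is loose in its cross slot, so feel or look for it; work gently, never loading the stand with more than about 30 N through the plate, and leave the tin and the brass weight beside the stand where they are.

Things in the scene. Friction and masses are not known exactly. Their poses are not given: they have to be found in the camera images.
- plate_grip (a point): Centre of the timer plate's black grip bar, 40 long (plate x), 14 wide (y), 32 high on the 5 thick plate; this point is half-way up it, 21 above the plate's underside. x runs along the plate to the keyhole end, z up. Plate: loose, 0.2 to 0.3 kg, 84 wide, x -98 to +92 from here, lying flat at the start. Grip firmly (40 N) across the 14, fingertips a few mm above the plate.
- plate_timer_mid (a point): Underside of the plate below the fixed white timer (62 x 62, top 26 above the underside), 62 from the grip bar in plate -x. Axes as plate_grip.
- plate_hole (a point): Centre of the wide part of the keyhole, on the plate's underside, 42 from the grip bar in plate x. It is 22 across, with 45 degree corners that funnel into the narrow slot; the 16 stud head passes if within about 2.5 of the centre. Axes as plate_grip.
- plate_seat (a point): Where the stud stands when locked, on the plate's underside, 72 from the grip bar in plate x. The slot, 10 wide, leads here from the hole over 9 of full plate thickness (5) and stops the 7 stud neck 0.75 past this point. Round it (x -10 to +12, y -12 to +12) the plate's top is sunk by 2.5: the seat for the head. Axes as plate_grip.
- face: Sloping face of the fixed timer stand. Origin: middle of the stud's cross slot at the rest height of the sprung board's top, 115 above the bench. x up the slope, y across, z out of the face along the stud; it leans 12 degrees, low side nearest the robot. The plate goes on with its x along this x, timer down-slope, and locks by moving about 30 along -x.
- stud_slot (a point): Middle of the stud's cross slot, 7 out from the face origin: height of the stud head's top. Steel stud: neck 7, head 16 diameter, head underside 1 and top 7 above the board's rest height. It stands up to 11 to either side (face y) of this point, unreported; it slides in y under 2.5 N, and its head sinks when pressed from above (3 N, then 0.5 N per mm) but cannot be pulled up: a plate that misses it meets it at this height.
- board (a point): Centre of the grey sprung board's rest top (x -132 to +44, y -44 to +44 on the face). It yields along face -z only, up to 9: starts at 3.2 N, then 1.2 N per mm. To slide the plate under the head, press it 4 or more below rest (5 to 8 is best; the hand then feels 7 to 11 N). When locked and let go, the plate's underside lies about 1.5 below rest. Between hole and seat the head blocks a plate not pressed down.
- tin_mid (a point): Centre of a loose white round tin, 59 diameter, 36 high, standing beside the stand: a bystander.
- weight_mid (a point): Centre of a loose brass-coloured weight, 34 diameter, 46 high, standing on the other side of the stand: a bystander.

How it is judged:
By the outcome, as a careful person would: the job done as asked, in the order asked, and still so for the second after the job is handed in, with the robot touching nothing.
It also fails if it takes over 51 s, if anything falls off the work surface, if the arm or the gripper's body presses on something with over 40 N, if the wrist force passes 120 N, or if a joint passes its speed limit or range.

## Working session

There is one attempt and no reset: what is moved stays moved. The work goes in short steps, Python scripts to look and compute and a shell command to move; the robot and the scene stay as the last step left them, time stands still between calls to the robot, and variables do not carry over. Pictures are saved under pics/ and viewed, at most 10 in all, crops included, and the job is handed in when it is done.

```bash
mkdir -p pics
cat > h.py <<'E'
import numpy as np, cv2
from scipy.spatial.transform import Rotation as Ro
from bench import robot, viewer
def snap(n,f):
    c=viewer.calibration(n); im=np.array(viewer.snapshot(n)); cv2.imwrite('pics/'+f,cv2.cvtColor(im,cv2.COLOR_RGB2BGR)); return im,c
def ray(c,u,v):
    R=np.array(c['R']);t=np.array(c['t']); d=R.T@np.array([(u-c['cx'])/c['fx'],(v-c['cy'])/c['fy'],1]); return -R.T@t,d
def onz(c,u,v,z):
    o,d=ray(c,u,v); return o+d*(z-o[2])/d[2]
def proj(c,X):
    p=np.array(c['R'])@np.array(X)+np.array(c['t']); return c['fx']*p[0]/p[2]+c['cx'],c['fy']*p[1]/p[2]+c['cy']
E
python3 - <<'E'
from h import *
o=robot.get_obs(); print(o)
a,c1=snap('top','top0.png'); b,c2=snap('scene','scene0.png')
import pickle; pickle.dump((c1,c2),open('cal.pkl','wb'))
cv2.imwrite('pics/both.png',cv2.resize(np.vstack([a,b])[:,:,::-1],None,fx=.78,fy=.78)) 
print(c1,c2)
E
```

```text
{'time': 0.0, 'joint_positions': array([ 1.24489723e+00,  8.79565702e-02,  1.37219199e+00, -2.73887112e-05,
        1.68359623e+00, -1.03114197e-01]), 'qvel': array([ 8.18036311e-04, -2.25165249e-03,  5.46962182e-04,  6.22690006e-05,
        5.58966570e-04, -1.70407363e-03]), 'joint_torque': array([-5.03090416e-05, -3.40176845e+01, -3.02432263e+01,  7.18780607e-02,
        3.28722631e-02, -1.97689506e-04]), 'tool_pos': array([0.12137214, 0.53589953, 0.2043349 ]), 'ee_rot': array([-3.13944915e+00, -1.94445558e-04,  2.91880449e+00]), 'wrist_force': array([ 0.04875634,  0.1450176 , -0.27818983]), 'wrist_torque': array([ 0.02796452, -0.03890257, -0.01313754]), 'finger_force': 0.0, 'width': 0.09347325556004832}
{'fx': 455.89255167393935, 'fy': 455.89255167393935, 'cx': 254.288764421294, 'cy': 185.8241914015556, 'R': array([[-0.02077262, -0.99974115, -0.00928103],
       [-0.99580347,  0.02151659, -0.08895216],
       [ 0.08912883,  0.00739431, -0.99599266]]), 't': array([-0.27190185,  0.55635784,  1.19039839])} {'fx': 477.5563648646802, 'fy': 477.5563648646802, 'cx': 256.4945351156383, 'cy': 185.90991673233293, 'R': array([[ 0.82538865, -0.5639215 , -0.02694657],
       [-0.24397489, -0.31323958, -0.91780021],
       [ 0.50912654,  0.76411616, -0.39612708]]), 't': array([-0.58060614,  0.14872126,  1.01910923])}
```

View pics/top0.png

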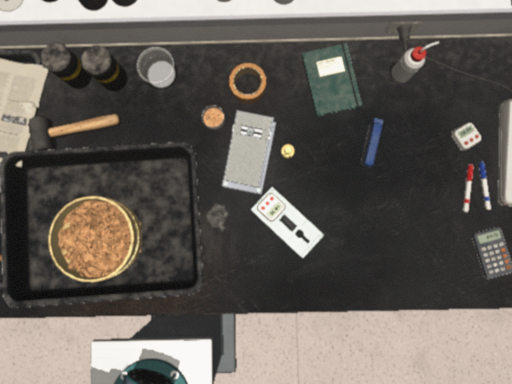

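View pics/scene0.png

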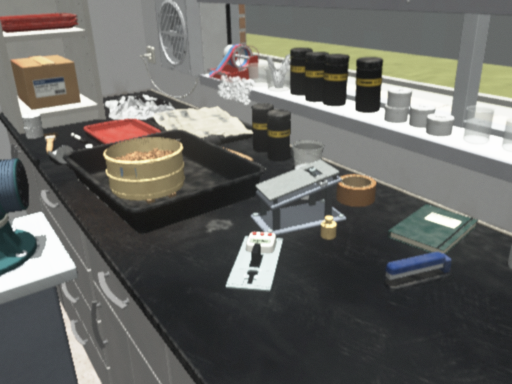

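The top view shows the plate with its timer at (269,206), grip at (288,223) and keyhole at (303,236). The stand is at (248,150) with its stud near (250,131), the tin at (213,117) and the weight at (288,151). The scene view agrees.

Run:
```python
from h import *
import pickle; c1,c2=pickle.load(open('cal.pkl','rb'))
a=cv2.imread('pics/top0.png'); hsv=cv2.cvtColor(a,cv2.COLOR_BGR2HSV)
# plate
m=(hsv[:,:,2]>175).astype(np.uint8); m[:180]=0;m[262:]=0;m[:,:245]=0;m[:,330:]=0
m=cv2.morphologyEx(m,cv2.MORPH_CLOSE,np.ones((9,9)))
k=max(cv2.findContours(m,0,1)[0],key=cv2.contourArea); r=cv2.minAreaRect(k); P=[onz(c1,*p,0.005) for p in cv2.boxPoints(r)]
print('plate',r); [print(np.round(p,4)) for p in P]; print([np.linalg.norm(P[i]-P[i-1]) for i in range(4)], np.mean(P,0))
mm=cv2.erode(m,np.ones((5,5)));d=((hsv[:,:,2]<110)&(mm>0)).astype(np.uint8)
n,l,s,ce=cv2.connectedComponentsWithStats(d)
for i in range(1,n):
  if s[i,4]>10: print(s[i],ce[i],onz(c1,*ce[i],.03)[:2],onz(c1,*ce[i],.005)[:2])
ap=cv2.resize(a[95:265,195:335],None,fx=4.3,fy=4.3,interpolation=cv2.INTER_CUBIC)[:600*2]
b=cv2.imread('pics/scene0.png')[150:300,220:360]
left=cv2.resize(a[100:200,195:305],(400,364),interpolation=cv2.INTER_CUBIC);right=cv2.resize(b,(390,418),interpolation=cv2.INTER_CUBIC)
o=np.zeros((420,800,3),np.uint8);o[:364,:400]=left;o[:418,405:795]=right;cv2.imwrite('pics/crop1.png',o)
```

```text
plate ((278.38983154296875, 213.9453582763672), (95.14730834960938, 31.51945686340332), 43.090843200683594)
[ 0.534  -0.2253  0.005 ]
[ 0.5954 -0.2847  0.005 ]
[ 0.4163 -0.4669  0.005 ]
[ 0.3565 -0.4075  0.005 ]
[np.float64(0.2543931833961344), np.float64(0.08541000491431083), np.float64(0.25542270489377944), np.float64(0.08421808388935847)] [ 0.47556134 -0.34609165  0.005     ]
[260 190   8   8  28] [262.85714286 192.57142857] [ 0.53149314 -0.30595944] [ 0.53334782 -0.30623707]
[281 216  15  14 102] [287.64705882 222.55882353] [ 0.45110491 -0.36930543] [ 0.45128844 -0.37089992]
[296 230  13  12  54] [300.92592593 234.94444444] [ 0.4180346  -0.40319429] [ 0.41753066 -0.40549327]
```

View pics/crop1.png

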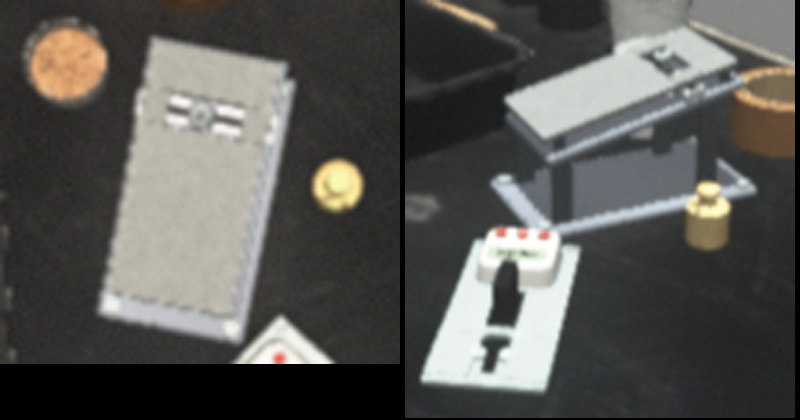

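The close crops show the board's corners in the top view and the stud head at (249.9,132.1) px, a little left of the slot's middle at about (251,132). Next I compute the face frame and the transit rows.

```bash
cat >> h.py <<'E'
def Rt(yaw_deg): return Ro.from_euler('xyz',[np.pi,0,np.radians(yaw_deg)])
def row(p0,R0,p1,R1):
    d=R0.inv().apply(np.array(p1)-p0)/0.2; w=np.degrees((R0.inv()*R1).as_rotvec())/30; return np.round(np.r_[d,w],4)
def cur():
    o=robot.get_obs(); return np.array(o['tool_pos']),Ro.from_euler('xyz',o['ee_rot']),o
E
python3 - <<'E'
from h import *
import pickle; c1,c2=pickle.load(open('cal.pkl','rb'))
s=4*0.9091
f=lambda x,y:(195+x/s,100+y/s)
zt=.115+.044*np.sin(.2094); zb=.115-.132*np.sin(.2094)
pts=dict(TL=(150,38,zt),TR=(288,65,zt),BL=(105,295,zb),BR=(240,322,zb),slotL=(165,110,.115),slotR=(243,127,.115),stud=(201,117,.122))
W={}
for k,(x,y,z) in pts.items(): W[k]=onz(c1,*f(x,y),z); print(k,W[k].round(4))
u=lambda a,b:np.degrees(np.arctan2(*(W[a]-W[b])[[1,0]]))
n=lambda a,b:np.linalg.norm(W[a]-W[b])
print(u('TL','BL'),u('TR','BR'),u('TL','TR')-90,n('TL','BL'),n('TL','TR'),n('BL','BR'),u('slotL','slotR')-90)
p,R,_=cur(); ps=p;Rs=R
way=[((.25,.42,.28),137),((.36,.23,.28),107),((.40,.04,.28),77),((.42,-.15,.28),46),((.425,-.345,.20),46)]
for q,y in way: print(row(ps,Rs,q,Rt(y))); ps,Rs=np.array(q),Rt(y)
E
```

```text
TL [ 0.73   -0.2436  0.1241]
TR [ 0.7091 -0.3371  0.1241]
BL [ 0.5583 -0.2076  0.0876]
BR [ 0.5375 -0.3009  0.0876]
slotL [ 0.6819 -0.2526  0.115 ]
slotR [ 0.6689 -0.3057  0.115 ]
stud [ 0.675  -0.2772  0.122 ]
-11.85005679091931 -11.926027168237052 -12.58565803627647 0.1791619605203684 0.0958467182000867 0.09561413366677934 -13.761623950002843
[-7.5530e-01 -4.2400e-01 -3.7710e-01 -3.8000e-03  7.0000e-04  1.0078e+00]
[-1.0501 -0.3197 -0.     -0.     -0.      1.    ]
[-0.967  -0.0865 -0.     -0.     -0.      1.    ]
[-0.9032  0.3111  0.      0.     -0.      1.0333]
[-0.684   0.6953  0.4     0.      0.      0.    ]
```

```bash
python3 -m handwheel '[[-0.75,-0.42,-0.38,0,0,1],[-0.75,-0.42,-0.38,0,0,1],[-0.75,-0.42,-0.38,0,0,1],[-0.75,-0.42,-0.38,0,0,1],[-0.75,-0.42,-0.38,0,0,1]]' -- -1 || python3 -m handwheel '[[-0.75,-0.42,-0.38,0,0,1],[-0.75,-0.42,-0.38,0,0,1],[-0.75,-0.42,-0.38,0,0,1],[-0.75,-0.42,-0.38,0,0,1],[-0.75,-0.42,-0.38,0,0,1]]'
python3 -m handwheel '[[-1,-0.32,0,0,0,1],[-1,-0.32,0,0,0,1],[-1,-0.32,0,0,0,1],[-1,-0.32,0,0,0,1],[-1,-0.32,0,0,0,1]]'
python3 -m handwheel '[[-0.97,-0.09,0,0,0,1],[-0.97,-0.09,0,0,0,1],[-0.97,-0.09,0,0,0,1],[-0.97,-0.09,0,0,0,1],[-0.97,-0.09,0,0,0,1]]'
python3 -m handwheel '[[-0.9,0.31,0,0,0,1],[-0.9,0.31,0,0,0,1],[-0.9,0.31,0,0,0,1],[-0.9,0.31,0,0,0,1],[-0.9,0.31,0,0,0,1]]'
python3 - <<'E'
from h import *
p,R,o=cur(); print(p,np.degrees(o['ee_rot']),o['time']); print(row(p,R,(.425,-.345,.20),Rt(46)))
E
```

```text
time: 0.52
tool_pos: [0.2518, 0.4193, 0.2835]
ee_rot: [3.139, 0.001, 2.388]
wrist_force: [0.7, 0.7, 0.2]
width: 0.094
finger_force: 0.0
time: 0.93
tool_pos: [0.3521, 0.2382, 0.2811]
ee_rot: [-3.141, -0.0, 1.868]
wrist_force: [1.4, 0.1, -0.1]
width: 0.0942
finger_force: 0.0
time: 1.35
tool_pos: [0.392, 0.0463, 0.281]
ee_rot: [-3.141, 0.001, 1.341]
wrist_force: [1.0, 0.9, 0.4]
width: 0.0941
finger_force: 0.0
time: 1.77
tool_pos: [0.4123, -0.1435, 0.2806]
ee_rot: [-3.141, 0.001, 0.816]
wrist_force: [-0.5, 0.3, 0.3]
width: 0.0945
finger_force: 0.0
[ 0.41229629 -0.14353196  0.28055595] [-1.79968938e+02  8.12758120e-02  4.67599589e+01] 1.7667
[-0.6898  0.7366  0.4034 -0.001   0.0027  0.0253]invalid input: not JSON, or not a number
```

```bash
python3 -m handwheel '[[-0.69,0.74,0.4,0,0,0.03],[-0.69,0.74,0.4,0,0,0.03],[-0.69,0.74,0.4,0,0,0.03],[-0.69,0.74,0.4,0,0,0.03],[-0.69,0.74,0.4,0,0,0.03],[-0.69,0.74,0.4,0,0,0.03],[-0.69,0.74,0.4,0,0,0.03],[-0.69,0.74,0.4,0,0,0.03]]'
python3 - <<'E'
from h import *
import pickle
im,c=snap('wrist','w1.png'); pickle.dump(c,open('w1.pkl','wb')); print(c, proj(c,(.451,-.369,.037)))
E
```

```text
time: 2.43
tool_pos: [0.4275, -0.3411, 0.2009]
ee_rot: [-3.139, -0.001, 0.808]
wrist_force: [-0.5, 0.3, 0.8]
width: 0.0939
finger_force: 0.0
{'fx': 328.722526996633, 'fy': 328.722526996633, 'cx': 257.250641474455, 'cy': 190.97472693908404, 'R': array([[ 0.72259769, -0.6912665 , -0.0017905 ],
       [-0.67117154, -0.70220725,  0.23755787],
       [-0.1654731 , -0.17045704, -0.97137174]]), 't': array([-0.54402382,  0.02393592,  0.39835585])} (np.float64(291.81980491510416), np.float64(180.79644236324498))
```

View pics/w1.png

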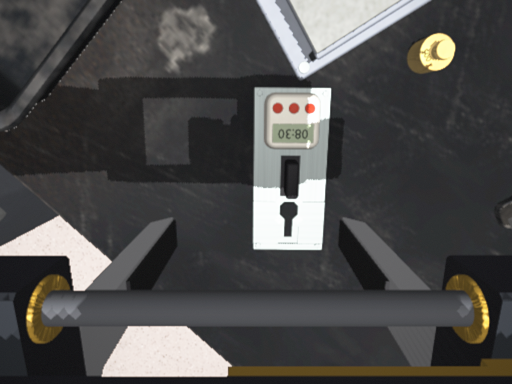

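The wrist view shows the plate upright in the image: corners at about (254,88), (331,88), (323,249) and (253,249), with the grip bar at (290,177). The stand's near corner is at the top.

Run:
```python
from h import *
import pickle; c=pickle.load(open('w1.pkl','rb'))
A=[onz(c,*q,.005) for q in [(254.5,88),(331,88),(323,249),(253,249)]]
print(np.round(A,4),[np.linalg.norm(A[i]-A[i-1]) for i in range(4)])
x=(A[2]+A[3]-A[0]-A[1])/2; x/=np.linalg.norm(x); g=(A[0]+A[1])/2+.098*x; g2=(A[2]+A[3])/2-.092*x
print('yaw',np.degrees(np.arctan2(x[1],x[0])),g,g2,'bar',onz(c,290.5,157,.037),onz(c,289.5,199,.005),onz(c,288.5,212,.005))
yaw=np.degrees(np.arctan2(x[1],x[0]))+180; g=(g+g2)/2
p,R,o=cur();print(row(p,R,(g[0],g[1],.06),Rt(yaw)),row(p,R,(g[0],g[1],.010),Rt(yaw)))
```

```text
[[ 0.489  -0.2715  0.005 ]
 [ 0.5493 -0.3292  0.005 ]
 [ 0.4188 -0.466   0.005 ]
 [ 0.3567 -0.4066  0.005 ]] [np.float64(0.18912104050202444), np.float64(0.08348276672500791), np.float64(0.18903093061447537), np.float64(0.08595294887111253)]
yaw -134.02854971885137 [ 0.45103876 -0.3708294   0.005     ] [ 0.45168376 -0.37016214  0.005     ] bar [ 0.46716048 -0.34918474  0.037     ] [ 0.43197018 -0.39061049  0.005     ] [ 0.42026772 -0.40165851  0.005     ]
[-0.0278  0.1874  0.7101 -0.     -0.0016  0.0133] [-0.028   0.1874  0.9601 -0.     -0.0016  0.0133]
```

```bash
python3 -m handwheel '[[-0.03,0.19,0.3,0,0,0.01],[-0.03,0.19,0.6,0,0,0.01],[-0.03,0.19,0.75,0,0,0.01],[-0.03,0.19,0.85,0,0,0.01],[-0.03,0.19,0.9,0,0,0.01],[-0.03,0.19,0.95,0,0,0.01],[-0.03,0.19,0.95,0,0,0.01],[-0.03,0.19,0.95,0,0,0.01],[-0.03,0.19,0.95,0,0,0.01]]'
python3 -m handwheel '[[0,0,0,0,0,0],[0,0,0,0,0,0],[0,0,0,0,0,0],[0,0,0,0,0,0],[0,0,0,0,0,0],[0,0,0,0,0,0],[0,0,0,0,0,0],[0,0,0,0,0,0],[0,0,0,0,0,0],[0,0,0,0,0,0]]' 1
```

```text
time: 3.23
tool_pos: [0.4531, -0.3732, 0.015]
ee_rot: [3.136, -0.0, 0.804]
wrist_force: [0.5, 0.7, 0.4]
width: 0.0937
finger_force: 0.0
time: 4.07
tool_pos: [0.4511, -0.3722, 0.0114]
ee_rot: [-3.141, -0.0, 0.803]
wrist_force: [-0.2, 0.6, -0.8]
width: 0.031
finger_force: 0.0
```

```bash
python3 -m handwheel '[[0,0,0,0,0,0],[0,0,0,0,0,0],[0,0,0,0,0,0],[0,0,0,0,0,0],[0,0,0,0,0,0]]' 1
cat >> h.py <<'E'
YAW=-12.
O=np.array([.6757,-.2802,.115])
def face(): return Ro.from_euler('z',YAW,degrees=True)*Ro.from_euler('y',-12,degrees=True)
def tooltarget(fx,fy,fz): # tcp location in face coords
    F=face(); return O+F.apply([fx,fy,fz]), F*Ro.from_euler('y',180,degrees=True)
E
python3 - <<'E'
from h import *
p,R,o=cur(); print(p,o['width'],o['finger_force'],o['wrist_force'])
x=np.array([np.cos(np.radians(-134)),np.sin(np.radians(-134)),0]); print('tcp along plate x',(p-[.4514,-.3705,0])@x)
way=[((.43,-.37,.16),Rt(46)),((.43,-.35,.28),Rt(76)),((.45,-.33,.28),Rt(106)),((.52,-.29,.28),Rt(137)),((.58,-.265,.26),Rt(167))]
ps,Rs=p,R
for q,y in way: print(row(ps,Rs,q,y)); ps,Rs=np.array(q),y
print(tooltarget(-.042,0,.09)[0])
E
```

```text
time: 4.48
tool_pos: [0.4508, -0.3719, 0.0114]
ee_rot: [-3.14, -0.0, 0.803]
wrist_force: [-1.0, 0.6, 1.4]
width: 0.0139
finger_force: 30.0
[ 0.4507658  -0.37188804  0.01136607] 0.013886163188090016 29.99955028295517 [-1.00032343  0.56083374  1.41996282]
tcp along plate x 0.0014390279235001779
[-6.520e-02 -8.210e-02 -7.431e-01 -2.100e-03 -1.000e-04  1.200e-03]
[ 0.0719 -0.0695 -0.6     0.      0.     -1.    ]
[ 0.1212  0.0728  0.     -0.      0.     -1.    ]
[ 0.0958  0.3916  0.      0.      0.     -1.0333]
[-0.1342  0.296   0.1    -0.      0.     -1.    ]
[ 0.6172124  -0.26776808  0.19430099]
```

```bash
python3 -m handwheel '[[0,0,-0.06,0,0,0],[-0.02,-0.02,-0.2,0,0,0],[-0.04,-0.05,-0.36,0,0,0],[-0.06,-0.08,-0.52,0,0,0],[-0.06,-0.08,-0.66,0,0,0],[-0.06,-0.08,-0.74,0,0,0]]'
python3 -m handwheel '[[0.02,-0.01,-0.12,0,0,-0.15],[0.03,-0.02,-0.24,0,0,-0.33],[0.04,-0.04,-0.36,0,0,-0.51],[0.06,-0.06,-0.5,0,0,-0.7],[0.07,-0.07,-0.6,0,0,-0.88],[0.07,-0.07,-0.6,0,0,-1]]'
python3 -m handwheel '[[0.02,0.01,0,0,0,-0.2],[0.05,0.03,0,0,0,-0.4],[0.08,0.05,0,0,0,-0.6],[0.1,0.06,0,0,0,-0.8],[0.12,0.07,0,0,0,-1]]'
python3 -m handwheel '[[0.02,0.08,0,0,0,-0.2],[0.04,0.16,0,0,0,-0.4],[0.06,0.24,0,0,0,-0.6],[0.08,0.32,0,0,0,-0.8],[0.1,0.39,0,0,0,-1]]'
python3 -m handwheel '[[-0.03,0.06,0.02,0,0,-0.2],[-0.06,0.12,0.04,0,0,-0.4],[-0.09,0.18,0.06,0,0,-0.6],[-0.12,0.24,0.08,0,0,-0.8],[-0.13,0.3,0.1,0,0,-0.95],[-0.13,0.3,0.1,0,0,-1.0],[-0.13,0.3,0.1,0,0,-1.0]]'
python3 - <<'E'
from h import *
import pickle
p,R,o=cur(); print(p,np.degrees(o['ee_rot']),o['width'])
im,c=snap('wrist','w2.png'); pickle.dump((c,p,R),open('w2.pkl','wb'))
print(row(p,R,*tooltarget(-.0434,0,.08)))
E
```

```text
time: 4.98
tool_pos: [0.4322, -0.371, 0.1646]
ee_rot: [3.134, 0.0, 0.803]
wrist_force: [-0.3, 0.2, -1.7]
width: 0.0139
finger_force: 30.0
time: 5.48
tool_pos: [0.4323, -0.3507, 0.2864]
ee_rot: [3.132, 0.005, 1.332]
wrist_force: [0.3, -0.1, -1.9]
width: 0.0136
finger_force: 30.0
time: 5.9
tool_pos: [0.4505, -0.3298, 0.2798]
ee_rot: [3.141, 0.0, 1.856]
wrist_force: [-0.3, 0.3, -2.0]
width: 0.0139
finger_force: 30.0
time: 6.32
tool_pos: [0.5206, -0.2888, 0.2798]
ee_rot: [3.141, 0.001, 2.38]
wrist_force: [0.2, 0.3, -3.8]
width: 0.0135
finger_force: 30.0
time: 6.9
tool_pos: [0.5805, -0.2636, 0.2589]
ee_rot: [3.141, -0.001, 2.899]
wrist_force: [0.5, 0.4, -1.6]
width: 0.0139
finger_force: 30.0
[ 0.58053124 -0.26357455  0.25888455] [ 1.79976461e+02 -4.93605622e-02  1.66121388e+02] 0.013889022722684807
[-0.1869  0.0236  0.3731 -0.0057 -0.4016 -0.0625]
```

View pics/w2.png

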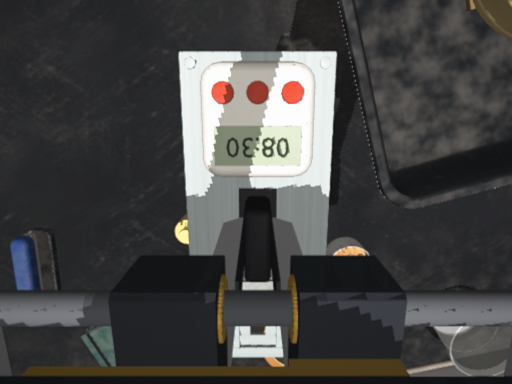

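The plate is held straight and hides the stand from the wrist camera. I look for a nearby hand pose from which the stud shows beside the plate.

Run:
```python
from h import *
import pickle
c,p,R=pickle.load(open('w2.pkl','rb'))
Rc=np.array(c['R']);C=-Rc.T@c['t']; lc=R.inv().apply(C-p); RcT=R.inv()*Ro.from_matrix(Rc.T)  # cam in tool
print('cam in tool',lc)
S=np.array([.675,-.277,.122]); out=[]
for yaw in (168,150,137,120,105,195):
  for x in np.arange(.50,.74,.03):
    for y in np.arange(-.40,-.06,.03):
      for z in (.24,):
        if not .4<np.hypot(x,y)<.74: continue
        Rh=Rt(yaw);ph=np.array([x,y,z]); q=(Rh*RcT).inv().apply(S-(ph+Rh.apply(lc)))
        u,v=c['fx']*q[0]/q[2]+c['cx'],c['fy']*q[1]/q[2]+c['cy']
        if (25<u<165 or 350<u<490) and 20<v<235: out.append((round(np.hypot(x-p[0],y-p[1])+abs(yaw-166)/400,3),yaw,round(x,2),round(y,2),z,int(u),int(v)))
out.sort(); print(*out[:12],sep='\n')
# refine stud from initial images
a=cv2.imread('pics/top0.png')[122:143,232:272]; b=cv2.imread('pics/scene0.png')[160:190,295:330]
o=np.hstack([cv2.resize(a,(480,252),interpolation=cv2.INTER_CUBIC),cv2.resize(b,(294,252),interpolation=cv2.INTER_CUBIC)]);cv2.imwrite('pics/crop2.png',o)
```

```text
cam in tool [ 0.06923988  0.00024183 -0.17936095]
(np.float64(0.117), 150, np.float64(0.59), np.float64(-0.34), 0.24, 358, 229)
(np.float64(0.119), 168, np.float64(0.62), np.float64(-0.37), 0.24, 364, 221)
(np.float64(0.147), 150, np.float64(0.59), np.float64(-0.37), 0.24, 386, 214)
(np.float64(0.147), 168, np.float64(0.62), np.float64(-0.4), 0.24, 395, 215)
(np.float64(0.149), 168, np.float64(0.68), np.float64(-0.16), 0.24, 134, 206)
(np.float64(0.15), 137, np.float64(0.59), np.float64(-0.34), 0.24, 367, 206)
(np.float64(0.152), 137, np.float64(0.56), np.float64(-0.34), 0.24, 386, 228)
(np.float64(0.154), 150, np.float64(0.62), np.float64(-0.37), 0.24, 373, 187)
(np.float64(0.154), 168, np.float64(0.71), np.float64(-0.19), 0.24, 156, 169)
(np.float64(0.156), 195, np.float64(0.62), np.float64(-0.19), 0.24, 153, 218)
(np.float64(0.162), 120, np.float64(0.59), np.float64(-0.31), 0.24, 353, 201)
(np.float64(0.166), 120, np.float64(0.56), np.float64(-0.31), 0.24, 379, 216)
```

View pics/crop2.png

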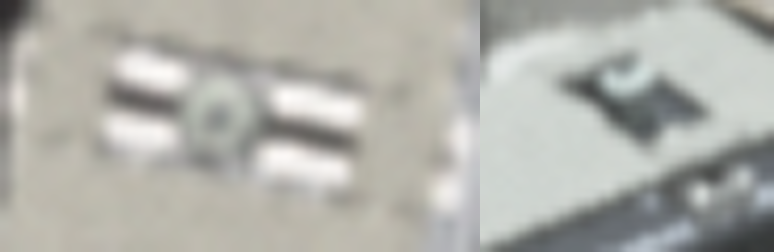

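The crop puts the stud head at about (249.7,131.1) in the top view, roughly 2.7 mm towards +y from the slot's middle. I confirm it with one wrist look from the side.

```bash
python3 -m handwheel '[[-0.08,0.1,0,0,0,0],[-0.16,0.2,0.02,0,0,0],[-0.24,0.3,0.05,0,0,0],[-0.3,0.42,0.08,0,0,0],[-0.32,0.5,0.1,0,0,0],[-0.32,0.52,0.1,0,0,0],[-0.32,0.52,0.1,0,0,0],[-0.32,0.52,0.1,0,0,0]]'
python3 - <<'E'
from h import *
import pickle
p,R,o=cur(); print(p,np.degrees(o['ee_rot']),o['width'])
im,c=snap('wrist','w3.png'); pickle.dump((c,p,R),open('w3.pkl','wb'))
print(proj(c,(.675,-.277,.122)))
a=cv2.resize(im[100:320,290:480],None,fx=2.7,fy=2.7,interpolation=cv2.INTER_CUBIC);cv2.imwrite('pics/crop3.png',a[:,:,::-1])
E
```

```text
time: 7.62
tool_pos: [0.6667, -0.1795, 0.2404]
ee_rot: [-3.14, 0.001, 2.897]
wrist_force: [-0.7, -0.6, -3.2]
width: 0.0133
finger_force: 30.0
[ 0.66670151 -0.17950389  0.24040314] [-1.79934950e+02  4.64029606e-02  1.65988538e+02] 0.01332988979863126
(np.float64(160.0236952581264), np.float64(218.94527906771103))
```

View pics/crop3.png

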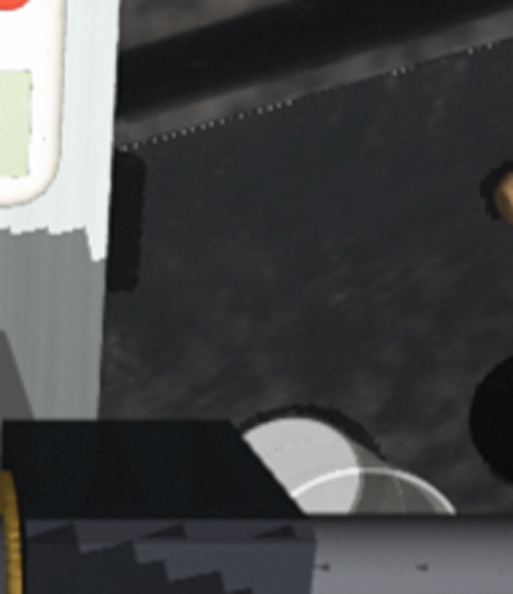

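That moved to the +y side instead of −y. The crop shows only the plate's right edge and a glass, so the stud should be on the left, near (160,219).

Run:
```python
import cv2
a=cv2.imread('pics/w3.png')[180:260,85:215];cv2.imwrite('pics/crop4.png',cv2.resize(a,None,fx=6,fy=6,interpolation=cv2.INTER_CUBIC))
```

```text
(no output)
```

View pics/crop4.png

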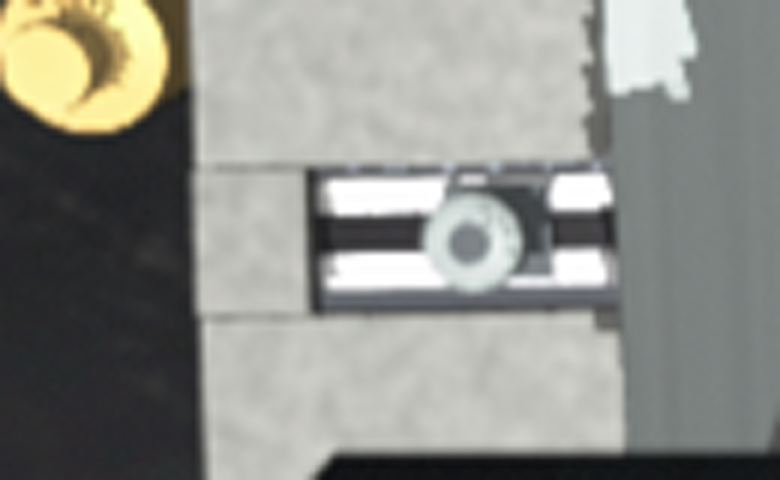

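The stud head is clear at (163.4,219.9) px, with the board's −y edge from (116.7,180) to (118.7,260).

Run:
```python
from h import *
import pickle
c,p,R=pickle.load(open('w3.pkl','rb')); c1,_=pickle.load(open('cal.pkl','rb'))
px=lambda x,y:(85+(x+.5)/6-.5,180+(y+.5)/6-.5)
F=face()
def onf(c,u,v,h):
    o,d=ray(c,u,v); n=F.as_matrix()[:,2]; P=O+n*h; return o+d*((P-o)@n)/(d@n)
S=onf(c,*px(473,242),.007); print('stud wrist',S, 'face',F.inv().apply(S-O))
S1=onf(c1,249.7,131.2,.007); print('stud top',S1,F.inv().apply(S1-O))
e=[onf(c,*px(*q),0) for q in ((191,20),(205,470))]; print('edge face',[F.inv().apply(q-O) for q in e], 'yaw',np.degrees(np.arctan2(*(e[0]-e[1])[[1,0]])))
g=[onf(c,*px(*q),0) for q in ((200,318),(610,318))]; print([F.inv().apply(q-O) for q in g],np.degrees(np.arctan2(*(g[1]-g[0])[[1,0]])))
```

```text
stud wrist [ 0.67668936 -0.2741271   0.1220937 ] face [0.00118642 0.00614589 0.007     ]
stud top [ 0.67740886 -0.27583724  0.12231887] [0.00226942 0.00462272 0.007     ]
edge face [array([-3.56529162e-02, -4.01603907e-02,  7.55835272e-17]), array([ 3.78271299e-02, -4.14547955e-02,  3.56702401e-17])] yaw 166.9682558801169
[array([ 1.28817302e-02, -4.10596949e-02, -2.29252852e-17]), array([1.51085950e-02, 2.58243722e-02, 1.21340957e-17])] 76.13471698073181
```

```bash
cat >> h.py <<'E'
YAW=-13.
O=np.array([.6769,-.2747,.1219])-.007*face().as_matrix()[:,2]
def where():
    p,R,o=cur(); F=face(); q=F.inv().apply(p-O)*1000; W=F.inv().apply(o['wrist_force'])
    E=(R.inv()*(F*Ro.from_euler('y',180,degrees=True)))
    print('t',o['time'],'hole at stud err x %.1f y %.1f; underside h %.1f'%(q[0]+40.6,q[1],q[2]-11.4),'F',W.round(1),'rot err deg',np.degrees(E.as_rotvec()).round(2),'w',o['width'])
def go(dx,h,dy=0):
    p,R,o=cur(); print(row(p,R,*tooltarget(-.0406+dx/1000,dy/1000,(h+11.4)/1000)))
E
python3 -c "
from h import *
where();go(0,50);go(0,12)"
```

```text
t 7.6667 hole at stud err x 34.6 y 90.0; underside h 118.2 F [-1.1  0.  -1.6] rot err deg [ -0.17 -11.93  -1.04] w 0.013925301373779888
[ 0.0907 -0.4516  0.3701 -0.0056 -0.3976 -0.0347]
[ 0.0514 -0.4507  0.556  -0.0056 -0.3976 -0.0347]
```

```bash
python3 -m handwheel '[[0.03,-0.11,0.08,0,-0.1,-0.01],[0.06,-0.23,0.16,0,-0.2,-0.02],[0.08,-0.34,0.26,0,-0.3,-0.03],[0.09,-0.42,0.33,0,-0.4,-0.035],[0.09,-0.45,0.37,0,-0.4,-0.035],[0.09,-0.45,0.37,0,-0.4,-0.035],[0.09,-0.45,0.37,0,-0.4,-0.035],[0.09,-0.45,0.37,0,-0.4,-0.035],[0.09,-0.45,0.37,0,-0.4,-0.035]]'
python3 -c "
from h import *
where();go(0,12)
a,_=snap('top','top1.png');b,_=snap('scene','scene1.png')
cv2.imwrite('pics/crop5.png',np.hstack([cv2.resize(a[90:220,180:310],(390,390)),cv2.resize(b[110:240,230:360],(390,390))])[:,:,::-1])"
```

```text
time: 8.42
tool_pos: [0.6301, -0.2615, 0.168]
ee_rot: [-3.139, 0.213, 2.918]
wrist_force: [-0.8, 0.0, -2.0]
width: 0.0138
finger_force: 30.0
t 8.4167 hole at stud err x 2.7 y 2.3; underside h 50.8 F [-1.2 -0.2 -1.8] rot err deg [-0.11  0.21  0.17] w 0.013752944489792307
[ 0.0141 -0.0112  0.1938 -0.0037  0.0069  0.0058]
```

View pics/crop5.png

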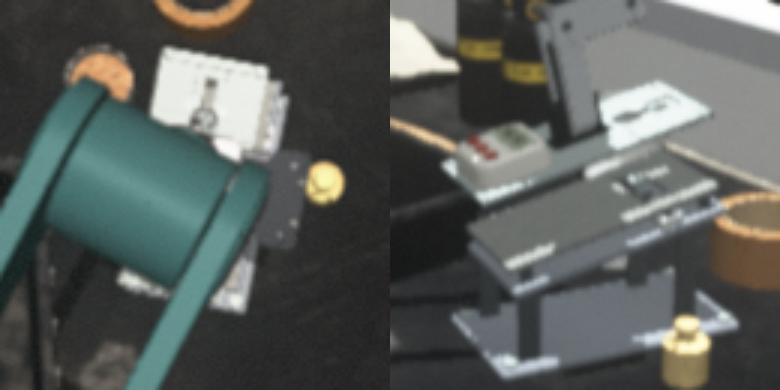

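The plate hovers straight over the stand, and the stud shows through the keyhole at about (205,122) in the crop. Descending to just above the head.

```bash
python3 -m handwheel '[[0.014,-0.011,0.05,0,0,0],[0.014,-0.011,0.1,0,0,0],[0.014,-0.011,0.15,0,0,0],[0.014,-0.011,0.18,0,0,0],[0.014,-0.011,0.194,0,0,0],[0.014,-0.011,0.194,0,0,0],[0.014,-0.011,0.194,0,0,0],[0.014,-0.011,0.194,0,0,0]]'
python3 - <<'E'
from h import *
where();go(0,12);go(0,0)
a,c=snap('top','top2.png')
F=face()
print('proj stud',proj(c,O+F.apply([0,0,.007])),'hole',proj(c,O+F.apply([0,0,.017])))
x=a[90:150,225:285]; cv2.imwrite('pics/crop6.png',cv2.resize(x,(600,600),interpolation=cv2.INTER_CUBIC)[:,:,::-1])
E
```

```text
time: 9.18
tool_pos: [0.6331, -0.2653, 0.1276]
ee_rot: [-3.139, 0.211, 2.916]
wrist_force: [0.5, -1.0, -2.0]
width: 0.0142
finger_force: 30.0
t 9.1833 hole at stud err x -2.0 y -0.7; underside h 10.5 F [ 0.3 -0.9 -2.1] rot err deg [-0.1   0.06  0.1 ] w 0.014156672057105493
[-0.0101  0.0033 -0.0077 -0.0034  0.002   0.0032]
[-0.0101  0.0034  0.0523 -0.0034  0.002   0.0032]
proj stud (np.float64(249.24759809744464), np.float64(131.4483163684081)) hole (np.float64(248.99220056096672), np.float64(131.43778537201115))
```

```bash
python3 -m handwheel '[[-0.01,0.003,0,0,0,0],[-0.01,0.003,0.0,0,0,0],[-0.01,0.003,0.015,0,0,0],[-0.01,0.003,0.03,0,0,0],[-0.01,0.003,0.04,0,0,0],[-0.01,0.003,0.04,0,0,0],[-0.01,0.003,0.04,0,0,0]]'
python3 -c "
from h import *
where();go(0,0);go(0,-6)"
```

```text
time: 9.82
tool_pos: [0.6362, -0.2652, 0.1189]
ee_rot: [-3.14, 0.208, 2.916]
wrist_force: [0.3, 0.2, -2.5]
width: 0.0135
finger_force: 30.0
t 9.8167 hole at stud err x -0.9 y 0.1; underside h 1.4 F [-0.3  0.3 -2.5] rot err deg [-0.07 -0.05  0.09] w 0.013522660880377456
[-0.0045 -0.0006  0.0068 -0.0023 -0.0018  0.0031]
[-0.0045 -0.0006  0.0368 -0.0023 -0.0018  0.0031]
```

No contact at 1.4 mm above rest height, so the head is through the hole. Now press down.

```bash
python3 -m handwheel '[[-0.004,0,0.008,0,0,0],[-0.004,0,0.015,0,0,0],[-0.004,0,0.022,0,0,0],[-0.004,0,0.03,0,0,0],[-0.004,0,0.037,0,0,0],[-0.004,0,0.037,0,0,0],[-0.004,0,0.037,0,0,0]]'
python3 -c "
from h import *
where();go(0,-6.5)"
```

```text
time: 10.4
tool_pos: [0.6388, -0.266, 0.1138]
ee_rot: [-3.139, 0.211, 2.917]
wrist_force: [-4.0, 0.7, 5.2]
width: 0.0138
finger_force: 30.0
t 10.4 hole at stud err x 0.7 y -0.1; underside h -4.2 F [-2.9 -0.2  6. ] rot err deg [-0.11  0.07  0.1 ] w 0.013849275135488974
[ 0.0037  0.0004  0.0115 -0.0036  0.0023  0.0034]
```

```bash
python3 -m handwheel '[[0.003,0,0.012,0,0,0],[0.003,0,0.012,0,0,0],[0.02,0,0.012,0,0,0],[0.04,0,0.012,0,0,0],[0.06,0,0.012,0,0,0],[0.075,0,0.012,0,0,0],[0.075,0,0.012,0,0,0]]'
python3 -c "
from h import *
where();go(-28,-6.5)"
```

```text
time: 10.98
tool_pos: [0.6281, -0.2642, 0.1113]
ee_rot: [-3.138, 0.22, 2.916]
wrist_force: [1.9, -1.3, 6.8]
width: 0.014
finger_force: 30.0
t 10.9833 hole at stud err x -10.5 y -0.7; underside h -4.4 F [ 3.5 -0.8  6.3] rot err deg [-0.21  0.61  0.08] w 0.01402043502820761
[ 0.0877  0.0038  0.0094 -0.0069  0.0203  0.0027]
```

```bash
python3 -m handwheel '[[-0.015,0.002,0.01,0,0.02,0],[-0.015,0.004,0.02,0,0.02,0],[-0.015,0.004,0.02,0,0.02,0],[0.0,0.004,0.02,0,0.02,0],[0.0,0.004,0.02,0,0.02,0]]'
python3 -c "
from h import *
where();go(-28,-7)"
```

```text
time: 11.4
tool_pos: [0.6292, -0.2644, 0.1086]
ee_rot: [-3.136, 0.211, 2.916]
wrist_force: [-0.5, -0.9, 9.5]
width: 0.0135
finger_force: 30.0
t 11.4 hole at stud err x -9.9 y -0.6; underside h -7.3 F [ 1.6 -1.   9.3] rot err deg [-0.28  0.08  0.09] w 0.01353356011522438
[ 0.0905  0.0034 -0.0017 -0.0094  0.0026  0.0031]
```

Pressed 7.3 mm down and straight, so slide on.

```bash
python3 -m handwheel '[[0.02,0.003,0,0,0,0],[0.04,0.003,0,0,0,0],[0.06,0.003,0,0,0,0],[0.075,0.003,0,0,0,0],[0.075,0.003,0,0,0,0]]'
python3 -c "
from h import *
where();go(-30,-7)"
```

```text
time: 11.82
tool_pos: [0.6163, -0.2606, 0.1063]
ee_rot: [-3.136, 0.214, 2.916]
wrist_force: [3.1, -1.4, 9.9]
width: 0.014
finger_force: 30.0
t 11.8167 hole at stud err x -23.5 y 0.1; underside h -6.7 F [ 5.3 -0.6  9. ] rot err deg [-0.28  0.27  0.08] w 0.013993365189333655
[ 0.0325 -0.0006  0.0012 -0.0093  0.0089  0.0028]
```

```bash
python3 -m handwheel '[[0.01,0,0,0,0.01,0],[0.02,0,0,0,0.01,0],[0.03,0,0,0,0.01,0],[0.036,0,0,0,0.01,0],[0.042,0,0,0,0.01,0],[0.042,0,0,0,0.01,0],[0.042,0,0,0,0.01,0]]'
python3 -c "
from h import *
where();go(-31,-7)"
```

```text
time: 12.4
tool_pos: [0.6092, -0.2587, 0.1049]
ee_rot: [-3.137, 0.21, 2.916]
wrist_force: [3.3, -1.2, 9.5]
width: 0.0137
finger_force: 30.0
t 12.4 hole at stud err x -31.0 y 0.4; underside h -6.6 F [ 5.4 -0.5  8.6] rot err deg [-0.26  0.05  0.1 ] w 0.013689307230288002
[-0.0001 -0.0018  0.0022 -0.0087  0.0017  0.0032]
```

```bash
python3 -m handwheel '[[0.01,0,0,0,0,0],[0.01,0,0,0,0,0],[0.01,0,0,0,0,0]]'
python3 -c "
from h import *
where()"
python3 -m handwheel '[[0.01,0,0,0,0,0],[0.01,0,0,0,0,0],[0.01,0,0,0,0,0]]'
python3 -c "
from h import *
where()"
```

```text
time: 12.65
tool_pos: [0.6088, -0.2587, 0.105]
ee_rot: [-3.136, 0.214, 2.916]
wrist_force: [7.9, -1.8, 8.2]
width: 0.0136
finger_force: 30.0
t 12.65 hole at stud err x -31.4 y 0.3; underside h -6.3 F [9.6 0.  6.4] rot err deg [-0.27  0.26  0.1 ] w 0.0135893968392888
time: 12.9
tool_pos: [0.6084, -0.2585, 0.1051]
ee_rot: [-3.136, 0.218, 2.916]
wrist_force: [11.8, -4.1, 6.5]
width: 0.014
finger_force: 30.0
t 12.9 hole at stud err x -31.8 y 0.3; underside h -6.2 F [13.5 -1.3  3.8] rot err deg [-0.28  0.47  0.1 ] w 0.014005057213703227
```

The stop is felt at about −31.2 mm: the force rises while the plate stays put. I back off the preload and let the plate rise.

```bash
python3 -m handwheel '[[-0.01,0,0,0,-0.01,0],[-0.02,0,0,0,-0.01,0],[-0.02,0,0,0,-0.01,0],[-0.02,0,-0.01,0,-0.01,0],[-0.02,0,-0.02,0,-0.01,0],[-0.02,0,-0.02,0,-0.01,0],[-0.02,0,-0.02,0,-0.01,0]]'
python3 -c "
from h import *
where();go(-30.8,-1.5)"
```

```text
time: 13.48
tool_pos: [0.6079, -0.2584, 0.1078]
ee_rot: [-3.137, 0.214, 2.916]
wrist_force: [4.1, -1.8, 7.8]
width: 0.0141
finger_force: 30.0
t 13.4833 hole at stud err x -31.6 y 0.4; underside h -3.4 F [ 5.9 -0.8  6.8] rot err deg [-0.25  0.25  0.1 ] w 0.014082242155395736
[-0.0042 -0.0018 -0.0097 -0.0083  0.0084  0.0032]
```

```bash
python3 -m handwheel '[[-0.006,0,0,0,0.01,0],[-0.012,0,-0.005,0,0.01,0],[-0.012,0,-0.01,0,0.01,0],[-0.012,0,-0.014,0,0.01,0],[-0.012,0,-0.014,0,0.01,0],[-0.012,0,-0.014,0,0.01,0]]'
python3 -c "
from h import *
where();go(-30.8,-1.5)"
```

```text
time: 13.98
tool_pos: [0.6078, -0.2582, 0.1081]
ee_rot: [-3.138, 0.203, 2.916]
wrist_force: [5.4, -3.0, 3.7]
width: 0.0137
finger_force: 30.0
t 13.9833 hole at stud err x -31.7 y 0.5; underside h -3.1 F [ 6.6 -1.7  2.4] rot err deg [-0.21 -0.37  0.08] w 0.013730856905686796
[-0.0046 -0.0025 -0.0081 -0.0068 -0.0122  0.0028]
```

Vertical force fell while the height held: the head is in the seat. I relieve the residual side load, then release.

```bash
python3 -m handwheel '[[-0.006,0,0,0,-0.006,0],[-0.012,0,0,0,-0.006,0],[-0.012,0,0,0,-0.006,0]]'
python3 -c "
from h import *
where()"
python3 -m handwheel '[[0,0,0,0,0,0],[0,0,0,0,0,0],[0,0,0,0,0,0],[0,0,0,0,0,0],[0,0,0,0,0,0],[0,0,0,0,0,0]]' -1
python3 -c "
from h import *
where()"
```

```text
time: 14.23
tool_pos: [0.608, -0.2583, 0.1078]
ee_rot: [-3.138, 0.201, 2.916]
wrist_force: [-0.3, -2.2, 6.4]
width: 0.0138
finger_force: 30.0
t 14.2333 hole at stud err x -31.6 y 0.5; underside h -3.4 F [ 1.5 -2.2  6.2] rot err deg [-0.19 -0.5   0.09] w 0.01377078836979009
time: 14.73
tool_pos: [0.6066, -0.2568, 0.1053]
ee_rot: [-3.14, 0.195, 2.916]
wrist_force: [-0.7, -0.7, 0.2]
width: 0.0505
finger_force: 0.0
t 14.7333 hole at stud err x -33.8 y 1.6; underside h -5.6 F [-0.4 -0.8  0.3] rot err deg [-0.06 -0.8   0.1 ] w 0.05052620312479137
```

```bash
python3 -m handwheel '[[0,0,-0.02,0,0,0],[0,0,-0.05,0,0,0],[0,0,-0.12,0,0,0],[0,0,-0.25,0,0,0],[0,0,-0.45,0,0,0],[0,0,-0.65,0,0,0],[0,0,-0.8,0,0,0],[0,0,-0.8,0,0,0]]'
python3 -m handwheel '[[0.2,0,0,0,0,0],[0.4,0,0,0,0,0],[0.6,0,0,0,0,0],[0.8,0,0,0,0,0],[1,0,0,0,0,0],[1,0,0,0,0,0]]'
python3 - <<'E'
from h import *
where()
a,c=snap('top','top3.png');b,_=snap('scene','scene3.png')
F=face();f=lambda x,y,z:proj(c,O+F.apply(np.array([x,y,z])/1000))
print('exp corners',[np.round(f(x,y,3.5),1) for x,y in ((20,42),(20,-42),(-170,-42),(-170,42))],'stud',np.round(f(0,0,7),1))
cv2.imwrite('pics/crop7.png',np.hstack([cv2.resize(a[90:220,190:320],(400,400),interpolation=cv2.INTER_CUBIC),cv2.resize(b[120:250,240:370],(400,400),interpolation=cv2.INTER_CUBIC)])[:,:,::-1])
E
```

```text
time: 15.4
tool_pos: [0.5785, -0.2512, 0.2745]
ee_rot: [-3.134, 0.213, 2.917]
wrist_force: [0.0, 0.3, 1.1]
width: 0.0938
finger_force: 0.0
time: 15.9
tool_pos: [0.3791, -0.2031, 0.2205]
ee_rot: [-3.141, 0.19, 2.914]
wrist_force: [0.6, 0.4, -0.8]
width: 0.0942
finger_force: 0.0
t 15.9 hole at stud err x -238.5 y 2.8; underside h 155.8 F [ 0.3  0.6 -0.9] rot err deg [-0.01 -1.09 -0.02] w 0.0941775293397956
exp corners [array([234.3, 120.1]), array([267.6, 126.9]), array([252.4, 201.3]), array([219.8, 194.5])] stud [249.2 131.4]
```

View pics/crop7.png

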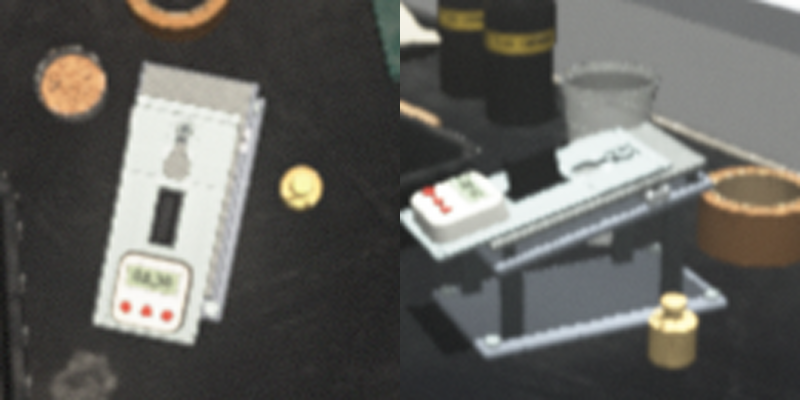

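The plate lies straight on the stand, its corners match the expected pixels, and the stud head sits at the seat end of the slot (183,133). The tin and weight are unmoved.

```bash
python3 -c "
from h import *
print(robot.close_job())"
```

```text
the job is handed in; nothing more can be done
None
```

The timer plate is mounted on its stand and the job was handed in at about 16 s. It lies straight, with the stud head seated as far as the pictures and forces show, and the tin and weight are where they were.

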